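# Put the carton cutter away under the flush sliding lid

## Robot

A 7-joint arm with a two-finger parallel gripper is mounted at the origin on the work surface. World frame = base frame: x ahead of the robot, y to its left, z up, the work surface at z = 0. Lengths are in m, angles in rad, forces in N, time in s.
With the tool pointing down it reaches from about 0.425 to 0.875 m from the base axis. Payload 4.7 kg.
Tool frame: the origin (TCP) lies midway between the tips of the shut fingers; the grasp point (between the pads) lies 19 mm behind it (ctrl.grip_point_offset is the distance from the TCP to the grasp point, in m); z points along the fingers, y is the line along which they close (so a half turn about z gives the same grasp; the last joint's range is limited). The gripper opens to 87 mm and grips with 3 to 60 N. Pads are 19 mm wide; open, the fingers measure 117 mm over their backs; the gripper's body (75 mm by 190 mm) begins 51 mm behind the grasp point.
Start: joints at [-1.091, 0.321, -0.07, 1.45, 0.023, 1.371, -0.057], TCP at [0.292, 0.581, 0.223] pointing down, gripper open.
Joint ranges: [-2.86, 2.86], [-0.3, 2.09], [-1.38, 1.24], [0.06, 2.45], [-1.56, 4.7], [0.09, 2.05], [-2.69, 2.69]. Speed limits (rad/s): [2.57, 2.57, 3.14, 3.14, 3.14, 3.14, 3.14].

## Interface

Orientations are given as a rotation vector (axis times angle).
In Python, from bench import ctrl gives the robot as it stands. The module is installed in compiled form; this text tells all that it offers.
- The arm moves only by the shell command python3 -m handwheel 'ROWS' [OPENING] [FORCE]. ROWS is JSON, a list of rows, each an object of numbers: "x", "y", "z": the shift along the tool's x, y, z in m; "wx", "wy", "wz": the turn, a rotation vector about the tool's x, y, z in degrees. A call has 1 to 10 rows; each row is the pose to reach, as a shift and turn from the pose commanded when the call began, along the tool's axes at that moment; what a row does not reach only later rows make up. A row lasts 1/12 s, in which the tool goes at most 41.7 mm and 7.16 degrees, less where a joint would pass 70% of its speed; a pose out of reach is approached as far as the arm can. A call with a gripper value outside its range is refused whole. OPENING is the finger opening in m, from 0 to 0.087, set as the call begins (- or left out, the last holds). The fingers move at their own pace and stop on an object; FORCE is the grip in N (left out, the last holds). Time passes only in rows, so rows that repeat a pose let the fingers close. It gives the time, the measured TCP pose, the force, the opening and the grip force at its end, in the units of the state.
- ctrl.get_state(): the state, without advancing time (a new reading comes with each control period).
- ctrl.get_image(name): name is "side" or "top" or "wrist"; returns a dict with "image" (420x560x3 uint8, red, green, blue), "K" (3x3 intrinsics, pixels), "world_to_cam" (4x4, takes a point from world to camera coordinates); the wrist camera has in their place "hand_eye" (4x4, takes a point from camera to tool coordinates, whose origin is the TCP and whose axes are the flange's). Camera axes: x right, y down, z forward; pixel columns grow to the right and rows downward; lengths in m; the calibration is good to about 2 mm. The wrist camera is an equidistant fisheye: a pixel r from the principal point sees the ray r / f radians off the axis. A picture is of the moment at which its call begins: read the wrist's pose just before it. There is no depth.
- ctrl.close_job(): hands the job in; it is judged then, once.
The state is a dict: "time": time; "joint_positions": joint angles; "qd": joint speeds; "joint_torque": joint torques, N m; "position": TCP position; "tool_rot": TCP orientation; "ft_force": force on the tool from outside, world axes, zero at the start; "torque": the same for the moment, N m; "grip_width": opening from 0.0 (shut) to 1.0 (fully open); "grip_force": force on a finger pad.
Only numpy, scipy, OpenCV 4.12 (cv2) and the standard library are available. Lean on these libraries where they do the work, as an engineer would, in place of code of your own. Each camera call takes 0.05 s, during which the arm holds its last target. There are 200 camera calls.

## Task

Put the carton cutter away: slide open the flush lid of the low metal tool box by pressing down on it and dragging, lay the cutter flat on the floor of the box without dropping it, and drag the lid fully shut again. Leave the tin, the tumbler and the basin where they stand.

Things in the scene. Friction and masses are not known exactly. Their poses are not given: they have to be found in the camera images.
- toolbox: Low grey metal box fixed to the table, 186 mm wide (its x), 342 mm long (its y), rim at z = 70 mm. Origin: on the table under the middle of the mouth; x across, y the way the lid opens, z up. Mouth: x from -85 to 85, y from -92.5 to 92.5 mm; walls 8 mm, flush with the lid. Inner floor at z = 6 mm, one open space under mouth and deck.
- deck_edge (a point): Middle of the near edge of the fixed deck, on its upper face (toolbox x = 0, y = 92.5, z = 77 mm). The deck covers the box from here to y = 242 mm and is 186 mm wide; the lid slides in under it.
- lid (a joint): Opening of the flat aluminium lid in m: 0 = shut (stop), 0.13 = fully open (stop), growing towards +y of the toolbox; starts 0 to 0.02. 5 mm thick, no handle or lip, rigid, drags with about 2 N and stays where left; a press of 6 to 15 N with shut fingertips carries it along. Fully open, the mouth is clear from toolbox y = -92.5 to 38.5 mm and a 54 mm strip of lid still shows.
- lid_press (a point): Middle of a patch of four thin dark lines (70 mm wide) on the lid's upper face, 70 mm above the table, 26.5 mm from the lid's free edge; moves with the lid (toolbox x = 0, y = -65 mm + opening). Still in view when fully open, then 27.5 mm from the deck's edge. Press here both to open and to shut.
- box_floor (a point): Fixed point on the inner floor of the tool box (toolbox x = 0, y = -30 mm, z = 6 mm), near the middle of the opening left by the open lid.
- cutter: Carton cutter, blade drawn in: a straight grey plastic bar 140 mm long (its x), 26 mm wide (its y), 22 mm high, about 0.13 kg, with a dark nose standing out 8 mm more at +x and a small thumb slide on top. Lies loose on the table. Origin: middle of its underside, z up. Grip across its width at the middle. It fits the open mouth lying along x of the toolbox, either way round.
- tin: Bystander: food tin 90 mm wide, 110 mm high, standing on the table. Origin at the centre of its underside.
- tumbler: Bystander: glass tumbler 68 mm wide, 120 mm high. Origin at the centre of its underside.
- basin: Bystander: white plastic bowl 130 mm wide, 65 mm high. Origin at the centre of its underside.
Things that resemble listed ones, but are neither listed nor needed, are in the scene too. Of the things that look like the cutter, take the one that is nearest to the robot's base at the start.

How it is judged:
By the outcome, as a careful person would: the job done as asked, in the order asked, and still so for the second after the job is handed in, with the robot touching nothing.
It also fails if it takes over 64 s, if anything falls off the work surface, if the arm or the gripper's body presses on something with over 40 N, if the wrist force passes 120 N, or if a joint passes its speed limit or range.

## Working session

There is one attempt and no reset: what is moved stays moved. The work goes in short steps, Python scripts to look and compute and a shell command to move; the robot and the scene stay as the last step left them, time stands still between calls to the robot, and variables do not carry over. Pictures are saved under pics/ and viewed, at most 10 in all, crops included, and the job is handed in when it is done.

```bash
mkdir -p pics
cat > h.py <<'E'
import numpy as np, cv2, json
from scipy.spatial.transform import Rotation as R
from bench import ctrl
def save(cam,name):
    s=ctrl.get_state(); d=ctrl.get_image(cam)
    cv2.imwrite(f'pics/{name}.png',d['image'][:,:,::-1])
    T=np.eye(4);T[:3,:3]=R.from_rotvec(s['tool_rot']).as_matrix();T[:3,3]=s['position']
    M=T@np.array(d['hand_eye']) if cam=='wrist' else np.linalg.inv(d['world_to_cam'])
    np.savez(f'pics/{name}.npz',K=d['K'],M=M,fish=cam=='wrist'); return s
def ray(name,u,v):
    d=np.load(f'pics/{name}.npz');K=d['K'];M=d['M']
    a=np.array([(u-K[0,2])/K[0,0],(v-K[1,2])/K[1,1],1.])
    if d['fish']:
        r=np.hypot(a[0],a[1]);a=np.array([a[0]/r*np.sin(r),a[1]/r*np.sin(r),np.cos(r)])
    b=M[:3,:3]@a;return M[:3,3],b/np.linalg.norm(b)
def onz(name,u,v,z):
    c,b=ray(name,u,v);return (c+b*(z-c[2])/b[2]).round(4)
def tri(*obs):
    A=0;B=0
    for n,u,v in obs:
        c,b=ray(n,u,v);P=np.eye(3)-np.outer(b,b);A=A+P;B=B+P@c
    p=np.linalg.solve(A,B);return p.round(4)
def proj(name,p):
    d=np.load(f'pics/{name}.npz');K=d['K'];q=np.linalg.inv(d['M'])@np.r_[p,1]
    if d['fish']:
        r=np.hypot(q[0],q[1]);t=np.arctan2(r,q[2]);q=np.array([q[0]/r*t,q[1]/r*t,1])
    q=K@(q[:3]/q[2]);return q[:2].round(1)
def crop(name,out,x0,y0,x1,y1,f):
    i=cv2.imread(f'pics/{name}.png')[y0:y1,x0:x1];cv2.imwrite(f'pics/{out}.png',cv2.resize(i,None,fx=f,fy=f,interpolation=cv2.INTER_CUBIC))
E
python3 - <<'E'
from h import *
for c in ('top','side','wrist'): s=save(c,c+'0')
print(s)
for c in('top','side'): print(np.load(f'pics/{c}0.npz')['M'].round(2).tolist())
a=cv2.imread('pics/top0.png');b=cv2.imread('pics/side0.png')
E
```

```text
{'time': 0.1, 'joint_positions': array([-1.09090088,  0.32176348, -0.07007917,  1.45155433,  0.0225759 ,
        1.37075798, -0.05691338]), 'qd': array([ 5.91586274e-05, -3.16771519e-03,  3.69525808e-04, -4.26995746e-03,
       -1.89787735e-04,  1.41821172e-03,  1.01013260e-03]), 'joint_torque': array([-9.35489561e-05, -4.92569590e+01, -4.05734070e-01, -3.13398671e+01,
       -6.40722038e-02,  3.94695054e-02,  8.53968049e-05]), 'position': array([0.29175819, 0.58030192, 0.22156066]), 'tool_rot': array([-7.24991411e-01, -3.05646017e+00,  2.61571136e-03]), 'ft_force': array([-0.19729959, -0.1908941 , -0.46643083]), 'torque': array([-0.01777871, -0.00819636,  0.00391681]), 'grip_force': 0.0, 'grip_width': 0.9971652968113105}
[[-0.01, -0.99, 0.17, 0.44], [-1.0, 0.02, 0.03, 0.05], [-0.03, -0.17, -0.99, 1.12], [0.0, 0.0, 0.0, 1.0]]
[[0.76, -0.48, 0.43, -0.0], [-0.64, -0.56, 0.52, -0.66], [-0.01, -0.68, -0.73, 1.11], [0.0, 0.0, 0.0, 1.0]]
```

View pics/top0.png

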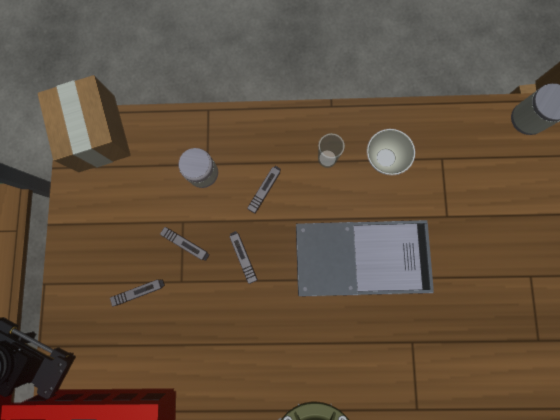

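View pics/side0.png

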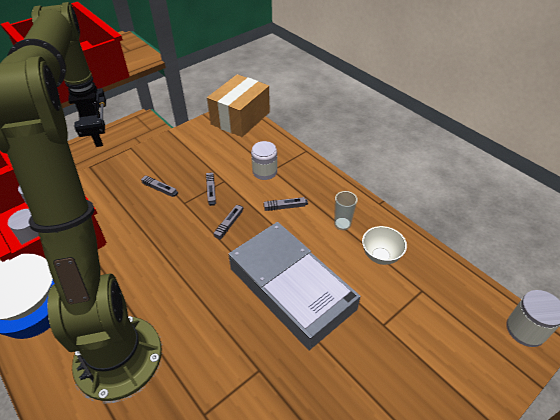

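The top view shows four cutters at (264,190), (184,243), (243,257) and (137,293), the box at x 297–432 and y 221–296, and the lid lines at (409,257). The side view shows the same things, with the box centred near (295,282).

Run:
```python
from h import *
for u,v in [(264,190),(184,243),(243,257),(137,293)]:
    p=onz('top0',u,v,.022);print(p,np.hypot(p[0],p[1]))
crop('top0','topc',215,205,445,310,3.4)
crop('side0','sidec',200,190,370,360,3.5)
```

```text
[0.6714 0.1221 0.022 ] 0.6824121701728363
[0.527  0.3442 0.022 ] 0.6294462963589508
[0.4861 0.1812 0.022 ] 0.5187741801593444
[0.394  0.4691 0.022 ] 0.6126098350500097
```

View pics/topc.png

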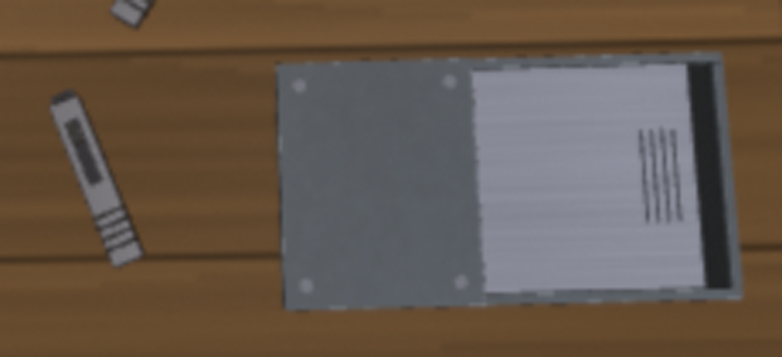

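View pics/sidec.png

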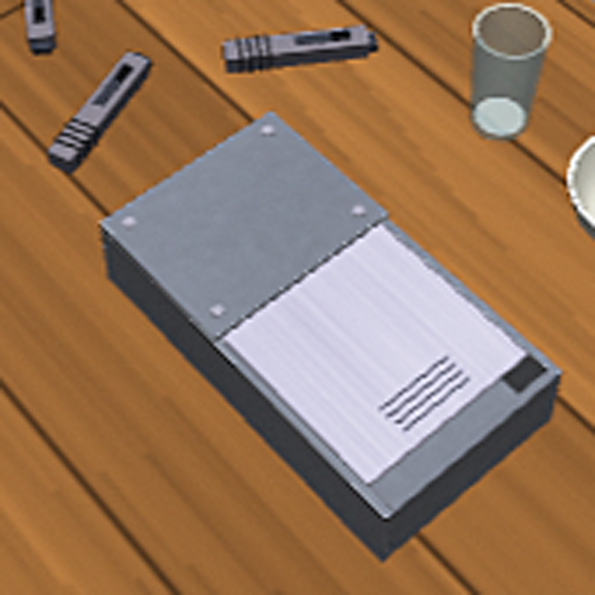

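The crops show the deck corners, the lid edge, the line patch (top crop 661,176; side crop 424,392) and the nearest cutter with its ends. I triangulate them now.

```bash
cat >> h.py <<'E'
def T(u,v): return ('top0',215+(u+.5)/3.4-.5,205+(v+.5)/3.4-.5)
def S(u,v): return ('side0',200+(u+.5)/3.5-.5,190+(v+.5)/3.5-.5)
E
python3 - <<'E'
from h import *
pts=dict(deckFL=((278,66),(270,112)),deckNL=((287,308),(102,222)),deckFR=((470,62),(387,214)),deckNR=((485,305),(217,340)),rimF=((722,54),(560,373)),rimN=((741,298),(386,517)),press=((661,176),(424,392)),nose=((67,100),(143,60)),tail=((126,258),(66,152)))
for k,(a,b) in pts.items():
    z=.077 if 'deck' in k else .07 if k[0] in 'rp' else .022
    print(k,tri(T(*a),S(*b)),onz(*T(*a),z),onz(*S(*b),z))
E
```

```text
deckFL [0.5663 0.035  0.0792] [0.5672 0.0347 0.077 ] [0.567  0.0368 0.077 ]
deckNL [0.3849 0.0325 0.0796] [0.3852 0.0321 0.077 ] [0.3854 0.0345 0.077 ]
deckFR [ 0.5674 -0.1121  0.0794] [ 0.5675 -0.1124  0.077 ] [ 0.5688 -0.1109  0.077 ]
deckNR [ 0.3859 -0.1153  0.0773] [ 0.3855 -0.1151  0.077 ] [ 0.3864 -0.1153  0.077 ]
rimF [ 0.5698 -0.3051  0.0718] [ 0.5709 -0.3064  0.07  ] [ 0.5697 -0.304   0.07  ]
rimN [ 0.3877 -0.3056  0.0718] [ 0.3876 -0.3062  0.07  ] [ 0.3884 -0.305   0.07  ]
press [ 0.4778 -0.2514  0.0752] [ 0.4788 -0.2535  0.07  ] [ 0.4794 -0.2489  0.07  ]
nose [0.5499 0.2055 0.0174] [0.5492 0.205  0.022 ] [0.5477 0.2018 0.022 ]
tail [0.4247 0.1562 0.0239] [0.4227 0.1576 0.022 ] [0.4274 0.1562 0.022 ]
```

```bash
cat >> h.py <<'E'
def row(p,yaw):
    "row (tool axes) to TCP p with tool down and tool y at world angle yaw (deg)"
    s=ctrl.get_state();Rc=R.from_rotvec(s['tool_rot']);a=np.radians(yaw)
    y=np.array([np.cos(a),np.sin(a),0]);z=np.array([0,0,-1.]);x=np.cross(y,z)
    Rt=R.from_matrix(np.c_[x,y,z]);d=Rc.inv().apply(np.array(p)-s['position'])
    print('t',round(s['time'],2),'d',d.round(4),'w',np.degrees((Rc.inv()*Rt).as_rotvec()).round(1),'pos',s['position'].round(4),'F',np.round(s['ft_force'],1),'grip',s['grip_width'])
E
python3 -c "
from h import *
row((.56,.2,.22),-15);row((.478,-.251,.13),-90)"
```

```text
t 0.15 d [-0.4105 -0.2194  0.0021] w [-0.1  0.1 78.3] pos [0.2918 0.5804 0.2217] F [-0.2  0.9  0.8] grip 0.9993512474429381
t 0.15 d [-0.5397 -0.659   0.0927] w [-0.000e+00  1.000e-01  1.533e+02] pos [0.2918 0.5804 0.2217] F [-0.2  0.9  0.8] grip 0.9993512474429381
```

```bash
python3 -m handwheel '[{"x":-0.41,"y":-0.22,"wz":78},{"x":-0.41,"y":-0.22,"wz":78},{"x":-0.41,"y":-0.22,"wz":78},{"x":-0.41,"y":-0.22,"wz":78},{"x":-0.41,"y":-0.22,"wz":78},{"x":-0.41,"y":-0.22,"wz":78},{"x":-0.41,"y":-0.22,"wz":78},{"x":-0.41,"y":-0.22,"wz":78},{"x":-0.41,"y":-0.22,"wz":78},{"x":-0.41,"y":-0.22,"wz":78}]' 0 20
python3 -c "
from h import *
row((.478,-.251,.13),-90)"
```

```text
t 0.15 d [-0.5397 -0.659   0.0927] w [-0.000e+00  1.000e-01  1.533e+02] pos [0.2918 0.5804 0.2217] F [-0.2  0.9  0.8] grip 0.9993512474429381invalid input at $[0]: expected keys x, y, z, wx, wy, wz
```

```bash
python3 -m handwheel '[{"x":-0.41,"y":-0.22,"z":0,"wx":0,"wy":0,"wz":78},{"x":-0.41,"y":-0.22,"z":0,"wx":0,"wy":0,"wz":78},{"x":-0.41,"y":-0.22,"z":0,"wx":0,"wy":0,"wz":78},{"x":-0.41,"y":-0.22,"z":0,"wx":0,"wy":0,"wz":78},{"x":-0.41,"y":-0.22,"z":0,"wx":0,"wy":0,"wz":78},{"x":-0.41,"y":-0.22,"z":0,"wx":0,"wy":0,"wz":78},{"x":-0.41,"y":-0.22,"z":0,"wx":0,"wy":0,"wz":78},{"x":-0.41,"y":-0.22,"z":0,"wx":0,"wy":0,"wz":78},{"x":-0.41,"y":-0.22,"z":0,"wx":0,"wy":0,"wz":78},{"x":-0.41,"y":-0.22,"z":0,"wx":0,"wy":0,"wz":78}]' 0 20
python3 -c "
from h import *
row((.478,-.251,.13),-90)"
```

```text
time: 0.98
position: [0.5322, 0.2379, 0.2226]
tool_rot: [-2.383, -2.047, -0.0]
ft_force: [1.2, -0.8, -0.7]
grip_width: 0.326
grip_force: 0.0
t 0.98 d [-0.4915  0.02    0.0924] w [-0.  -0.  81.3] pos [0.5322 0.2379 0.2226] F [ 1.2 -0.8 -0.7] grip 0.3256739704521016
```

```bash
python3 -m handwheel '[{"x":-0.49,"y":0.02,"z":0.09,"wx":0,"wy":0,"wz":81},{"x":-0.49,"y":0.02,"z":0.09,"wx":0,"wy":0,"wz":81},{"x":-0.49,"y":0.02,"z":0.09,"wx":0,"wy":0,"wz":81},{"x":-0.49,"y":0.02,"z":0.09,"wx":0,"wy":0,"wz":81},{"x":-0.49,"y":0.02,"z":0.09,"wx":0,"wy":0,"wz":81},{"x":-0.49,"y":0.02,"z":0.09,"wx":0,"wy":0,"wz":81},{"x":-0.49,"y":0.02,"z":0.09,"wx":0,"wy":0,"wz":81},{"x":-0.49,"y":0.02,"z":0.09,"wx":0,"wy":0,"wz":81},{"x":-0.49,"y":0.02,"z":0.09,"wx":0,"wy":0,"wz":81},{"x":-0.49,"y":0.02,"z":0.09,"wx":0,"wy":0,"wz":81}]'
python3 -c "
from h import *
row((.478,-.251,.09),-90)"
```

```text
time: 1.82
position: [0.4882, -0.1695, 0.1471]
tool_rot: [-3.13, -0.267, -0.001]
ft_force: [0.3, -0.5, -0.1]
grip_width: 0.004
grip_force: 0.0
t 1.82 d [-0.0239  0.0787  0.0571] w [-0.  -0.   9.7] pos [ 0.4882 -0.1695  0.1471] F [ 0.3 -0.5 -0.1] grip 0.003942345133986256
```

```bash
python3 -m handwheel '[{"x":-0.024,"y":0.079,"z":0.057,"wx":0,"wy":0,"wz":9.7},{"x":-0.024,"y":0.079,"z":0.057,"wx":0,"wy":0,"wz":9.7},{"x":-0.024,"y":0.079,"z":0.057,"wx":0,"wy":0,"wz":9.7},{"x":-0.024,"y":0.079,"z":0.057,"wx":0,"wy":0,"wz":9.7},{"x":-0.024,"y":0.079,"z":0.057,"wx":0,"wy":0,"wz":9.7},{"x":-0.024,"y":0.079,"z":0.057,"wx":0,"wy":0,"wz":9.7}]'
python3 -c "
from h import *
row((.478,-.251,.07),-90)
save('wrist','w1');save('top','t1')
print(proj('w1',(.478,-.251,.07)))
a=cv2.imread('pics/w1.png');b=cv2.imread('pics/t1.png')[205:310,300:445]
b=cv2.resize(b,(580,420));cv2.imwrite('pics/v1.png',cv2.resize(np.hstack([a,b]),(800,295)))"
```

```text
time: 2.32
position: [0.4799, -0.2485, 0.0908]
tool_rot: [-3.141, -0.013, -0.001]
ft_force: [0.4, 0.1, -0.1]
grip_width: 0.006
grip_force: 0.0
t 2.32 d [-0.002   0.0025  0.0207] w [-0.  -0.   0.5] pos [ 0.4799 -0.2485  0.0908] F [ 0.4  0.1 -0.1] grip 0.006323257419955255
[285.9 246.8]
```

View pics/v1.png

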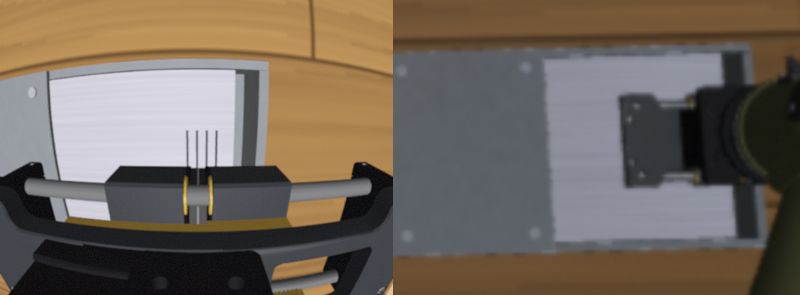

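The left half (wrist) shows the shut fingers centred on the four lines at about (200,160), with the lid gap at x≈245. The right half (top) agrees. I press down.

```bash
python3 -m handwheel '[{"x":0,"y":0,"z":0.01,"wx":0,"wy":0,"wz":0},{"x":0,"y":0,"z":0.015,"wx":0,"wy":0,"wz":0},{"x":0,"y":0,"z":0.019,"wx":0,"wy":0,"wz":0},{"x":0,"y":0,"z":0.019,"wx":0,"wy":0,"wz":0}]'
python3 -m handwheel '[{"x":0,"y":0,"z":0.002,"wx":0,"wy":0,"wz":0},{"x":0,"y":0,"z":0.002,"wx":0,"wy":0,"wz":0}]'
```

```text
time: 2.75
position: [0.4791, -0.2491, 0.0708]
tool_rot: [-3.141, -0.012, 0.001]
ft_force: [0.5, 0.1, -0.3]
grip_width: 0.004
grip_force: 0.0
time: 2.92
position: [0.4793, -0.25, 0.0704]
tool_rot: [-3.141, -0.01, -0.0]
ft_force: [-2.7, 0.6, 9.8]
grip_width: 0.007
grip_force: 5.0
```

```bash
python3 -m handwheel '[{"x":0,"y":-0.003,"z":0.0002,"wx":0,"wy":0,"wz":0},{"x":0,"y":-0.008,"z":0.0002,"wx":0,"wy":0,"wz":0},{"x":0,"y":-0.014,"z":0.0002,"wx":0,"wy":0,"wz":0},{"x":0,"y":-0.02,"z":0.0002,"wx":0,"wy":0,"wz":0},{"x":0,"y":-0.026,"z":0.0002,"wx":0,"wy":0,"wz":0},{"x":0,"y":-0.032,"z":0.0002,"wx":0,"wy":0,"wz":0},{"x":0,"y":-0.038,"z":0.0002,"wx":0,"wy":0,"wz":0},{"x":0,"y":-0.044,"z":0.0002,"wx":0,"wy":0,"wz":0},{"x":0,"y":-0.05,"z":0.0002,"wx":0,"wy":0,"wz":0}]'
```

```text
time: 3.67
position: [0.4788, -0.2013, 0.0704]
tool_rot: [3.14, 0.009, 0.001]
ft_force: [-3.0, -1.9, 10.1]
grip_width: 0.006
grip_force: 4.9
```

```bash
python3 -m handwheel '[{"x":0,"y":-0.006,"z":0,"wx":0,"wy":0,"wz":0},{"x":0,"y":-0.013,"z":0,"wx":0,"wy":0,"wz":0},{"x":0,"y":-0.020,"z":0,"wx":0,"wy":0,"wz":0},{"x":0,"y":-0.027,"z":0,"wx":0,"wy":0,"wz":0},{"x":0,"y":-0.034,"z":0,"wx":0,"wy":0,"wz":0},{"x":0,"y":-0.041,"z":0,"wx":0,"wy":0,"wz":0},{"x":0,"y":-0.048,"z":0,"wx":0,"wy":0,"wz":0},{"x":0,"y":-0.054,"z":0,"wx":0,"wy":0,"wz":0},{"x":0,"y":-0.058,"z":0,"wx":0,"wy":0,"wz":0},{"x":0,"y":-0.06,"z":0,"wx":0,"wy":0,"wz":0}]'
python3 -m handwheel '[{"x":0,"y":-0.002,"z":0,"wx":0,"wy":0,"wz":0},{"x":0,"y":-0.003,"z":0,"wx":0,"wy":0,"wz":0}]'
```

```text
time: 4.5
position: [0.4783, -0.1405, 0.0704]
tool_rot: [3.141, 0.01, -0.0]
ft_force: [-4.8, -1.1, 12.1]
grip_width: -0.001
grip_force: 5.7
time: 4.67
position: [0.4782, -0.1383, 0.0704]
tool_rot: [3.14, 0.01, -0.0]
ft_force: [-4.4, -4.3, 10.7]
grip_width: 0.006
grip_force: 5.4
```

```bash
python3 -m handwheel '[{"x":0,"y":0.001,"z":-0.03,"wx":0,"wy":0,"wz":0},{"x":0,"y":0,"z":-0.06,"wx":0,"wy":0,"wz":0},{"x":0,"y":0,"z":-0.08,"wx":0,"wy":0,"wz":0},{"x":0,"y":0,"z":-0.08,"wx":0,"wy":0,"wz":0}]' 0.06
python3 -c "
from h import *
row((.486,.1805,.15),-68.5)"
```

```text
time: 5.0
position: [0.4813, -0.1374, 0.1533]
tool_rot: [-3.141, -0.01, -0.012]
ft_force: [1.0, 0.3, -0.1]
grip_width: 0.227
grip_force: 0.0
t 5.0 d [ 0.0068 -0.3178  0.0033] w [  0.1  -0.4 -21.1] pos [ 0.4813 -0.1374  0.1533] F [ 1.   0.3 -0.1] grip 0.22671968634871187
```

```bash
python3 -m handwheel '[{"x":0.006,"y":-0.318,"z":0.003,"wx":0,"wy":0,"wz":-21},{"x":0.006,"y":-0.318,"z":0.003,"wx":0,"wy":0,"wz":-21},{"x":0.006,"y":-0.318,"z":0.003,"wx":0,"wy":0,"wz":-21},{"x":0.006,"y":-0.318,"z":0.003,"wx":0,"wy":0,"wz":-21},{"x":0.006,"y":-0.318,"z":0.003,"wx":0,"wy":0,"wz":-21},{"x":0.006,"y":-0.318,"z":0.003,"wx":0,"wy":0,"wz":-21},{"x":0.006,"y":-0.318,"z":0.003,"wx":0,"wy":0,"wz":-21},{"x":0.006,"y":-0.318,"z":0.003,"wx":0,"wy":0,"wz":-21},{"x":0.006,"y":-0.318,"z":0.003,"wx":0,"wy":0,"wz":-21},{"x":0.006,"y":-0.318,"z":0.003,"wx":0,"wy":0,"wz":-21}]'
python3 -c "
from h import *
row((.486,.1805,.07),-68.5)
save('wrist','w2');save('top','t2')
print(proj('w2',(.486,.1805,.022)))
a=cv2.imread('pics/w2.png');b=cv2.imread('pics/t2.png')[205:310,300:445]
b=cv2.resize(b,(580,420));cv2.imwrite('pics/v2.png',cv2.resize(np.hstack([a,b]),(800,295)))"
```

```text
time: 5.83
position: [0.4814, 0.1828, 0.145]
tool_rot: [3.085, 0.589, -0.003]
ft_force: [-0.1, -1.0, 0.5]
grip_width: 0.689
grip_force: 0.0
t 5.83 d [0.0036 0.0038 0.075 ] w [0.  0.1 0.1] pos [0.4814 0.1828 0.145 ] F [-0.1 -1.   0.5] grip 0.6888665754905714
[285.4 199.1]
```

View pics/v2.png

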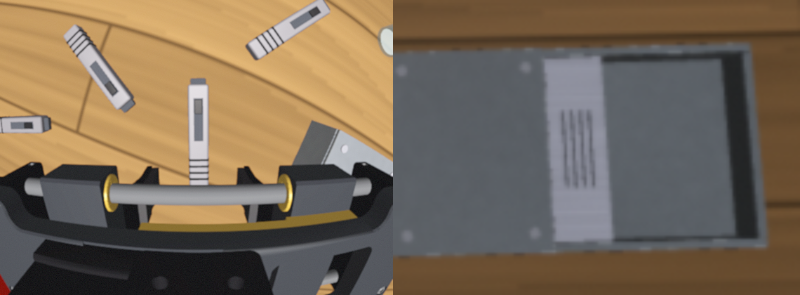

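The left half shows the cutter pointing straight up at view x≈198, nose tip at y≈79, centred between the fingers. The right half shows the lid fully open, with a strip about 54 mm wide.

```bash
python3 -c "
from h import *
k=.7018
for u,v in [(198,79),(190.5,84),(206.5,84),(189.5,180),(208,180),(198.5,180)]: print(onz('w2',u/k,v/k,.022))
print(tri(('w2',198/k,79/k),T(64,93)), tri(('w2',198/k,79/k),T(64,93),S(147,56)))
"
```

```text
[0.5563 0.2116 0.022 ]
[0.5471 0.2179 0.022 ]
[0.5544 0.1996 0.022 ]
[0.4288 0.1733 0.022 ]
[0.438  0.1501 0.022 ]
[0.4333 0.162  0.022 ]
[ 0.5576  0.2117 -0.007 ] [0.5567 0.21   0.014 ]
```

```bash
python3 -m handwheel '[{"x":0.003,"y":0.0025,"z":0.03,"wx":0,"wy":0,"wz":0},{"x":0.003,"y":0.0025,"z":0.06,"wx":0,"wy":0,"wz":0},{"x":0.003,"y":0.0025,"z":0.09,"wx":0,"wy":0,"wz":0},{"x":0.003,"y":0.0025,"z":0.11,"wx":0,"wy":0,"wz":0},{"x":0.003,"y":0.0025,"z":0.12,"wx":0,"wy":0,"wz":0},{"x":0.003,"y":0.0025,"z":0.12,"wx":0,"wy":0,"wz":0}]'
python3 -c "
from h import *
row((.485,.1815,.006),-68.3)"
```

```text
time: 6.43
position: [0.4845, 0.1776, 0.024]
tool_rot: [3.086, 0.578, -0.007]
ft_force: [0.3, -0.6, -0.3]
grip_width: 0.686
grip_force: 0.0
t 6.43 d [ 0.002  -0.0035  0.018 ] w [ 0.1  0.3 -0.5] pos [0.4845 0.1776 0.024 ] F [ 0.3 -0.6 -0.3] grip 0.6863638198752351
```

```bash
python3 -m handwheel '[{"x":0.001,"y":-0.0035,"z":0.008,"wx":0,"wy":0,"wz":-0.5},{"x":0.001,"y":-0.0035,"z":0.015,"wx":0,"wy":0,"wz":-0.5},{"x":0.001,"y":-0.0035,"z":0.0175,"wx":0,"wy":0,"wz":-0.5},{"x":0.001,"y":-0.0035,"z":0.0175,"wx":0,"wy":0,"wz":-0.5}]'
python3 -c "
from h import *
row((.485,.1815,.006),-68.3)
save('wrist','w3')
a=cv2.imread('pics/w3.png')
cv2.imwrite('pics/v3.png',a)"
```

```text
time: 6.77
position: [0.4857, 0.1838, 0.0087]
tool_rot: [-3.084, -0.596, -0.0]
ft_force: [-0.4, 0.4, -0.2]
grip_width: 0.689
grip_force: 0.0
t 6.77 d [-0.0015  0.0019  0.0027] w [-0.  -0.   0.2] pos [0.4857 0.1838 0.0087] F [-0.4  0.4 -0.2] grip 0.6889280622722744
```

View pics/v3.png

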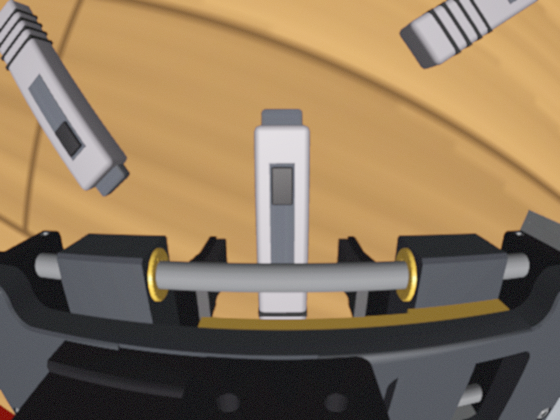

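The cutter stands centred (u≈282) between the fingers, with its nose shoulder at (282,127) and its axis vertical.

```bash
python3 -c "
from h import *
t=ctrl.get_state()['position']
for v,z in((127,.022),(110,.018),(313,.022)):
  p=onz('w3',282,v,z);print(p,np.hypot(*(p-t)[:2]))"
python3 -m handwheel '[{"x":0,"y":0,"z":0.003,"wx":0,"wy":0,"wz":0},{"x":0,"y":0,"z":0.003,"wx":0,"wy":0,"wz":0},{"x":0,"y":0,"z":0.003,"wx":0,"wy":0,"wz":0},{"x":0,"y":0,"z":0.003,"wx":0,"wy":0,"wz":0},{"x":0,"y":0,"z":0.003,"wx":0,"wy":0,"wz":0},{"x":0,"y":0,"z":0.003,"wx":0,"wy":0,"wz":0},{"x":0,"y":0,"z":0.003,"wx":0,"wy":0,"wz":0},{"x":0,"y":0,"z":0.003,"wx":0,"wy":0,"wz":0}]' 0.015 30
```

```text
[0.5495 0.209  0.022 ] 0.06841822030649974
[0.5569 0.212  0.018 ] 0.07640297597955456
[0.4608 0.1733 0.022 ] 0.02720017870906251
time: 7.48
position: [0.4858, 0.1838, 0.0058]
tool_rot: [-3.084, -0.596, -0.0]
ft_force: [0.7, 0.6, -0.3]
grip_width: 0.294
grip_force: 30.0
```

```bash
python3 -m handwheel '[{"x":0,"y":0,"z":-0.01,"wx":0,"wy":0,"wz":0},{"x":0,"y":0,"z":-0.03,"wx":0,"wy":0,"wz":0},{"x":0,"y":0,"z":-0.06,"wx":0,"wy":0,"wz":0},{"x":0,"y":0,"z":-0.09,"wx":0,"wy":0,"wz":0},{"x":0,"y":0,"z":-0.12,"wx":0,"wy":0,"wz":0},{"x":0,"y":0,"z":-0.13,"wx":0,"wy":0,"wz":0},{"x":0,"y":0,"z":-0.13,"wx":0,"wy":0,"wz":0}]'
python3 -c "
from h import *
row((.4795,-.236,.135),-89.5)"
```

```text
time: 8.07
position: [0.4878, 0.1846, 0.1392]
tool_rot: [-3.082, -0.595, -0.01]
ft_force: [0.6, 0.2, -0.7]
grip_width: 0.296
grip_force: 30.0
t 8.07 d [-0.1643  0.3873  0.0026] w [-0.1 -0.4 21.4] pos [0.4878 0.1846 0.1392] F [ 0.6  0.2 -0.7] grip 0.29645379981458436
```

```bash
python3 -m handwheel '[{"x":-0.167,"y":0.387,"z":0.003,"wx":0,"wy":0,"wz":21.4},{"x":-0.167,"y":0.387,"z":0.003,"wx":0,"wy":0,"wz":21.4},{"x":-0.167,"y":0.387,"z":0.003,"wx":0,"wy":0,"wz":21.4},{"x":-0.167,"y":0.387,"z":0.003,"wx":0,"wy":0,"wz":21.4},{"x":-0.167,"y":0.387,"z":0.003,"wx":0,"wy":0,"wz":21.4},{"x":-0.167,"y":0.387,"z":0.003,"wx":0,"wy":0,"wz":21.4},{"x":-0.167,"y":0.387,"z":0.003,"wx":0,"wy":0,"wz":21.4},{"x":-0.167,"y":0.387,"z":0.003,"wx":0,"wy":0,"wz":21.4},{"x":-0.167,"y":0.387,"z":0.003,"wx":0,"wy":0,"wz":21.4},{"x":-0.167,"y":0.387,"z":0.003,"wx":0,"wy":0,"wz":21.4}]'
python3 -m handwheel '[{"x":0,"y":0,"z":0,"wx":0,"wy":0,"wz":0},{"x":0,"y":0,"z":0,"wx":0,"wy":0,"wz":0},{"x":0,"y":0,"z":0,"wx":0,"wy":0,"wz":0}]'
python3 -c "
from h import *
row((.476,-.236,.08),-89.5)"
```

```text
time: 8.9
position: [0.4734, -0.2342, 0.1312]
tool_rot: [-3.141, -0.013, 0.003]
ft_force: [2.0, 0.3, -1.0]
grip_width: 0.3
grip_force: 30.0
time: 9.15
position: [0.474, -0.232, 0.1311]
tool_rot: [-3.141, -0.012, 0.004]
ft_force: [-0.2, -0.1, -1.0]
grip_width: 0.296
grip_force: 30.0
t 9.15 d [0.0021 0.0041 0.0511] w [-0.1  0.2 -0.1] pos [ 0.474  -0.232   0.1311] F [-0.2 -0.1 -1. ] grip 0.2955644915761288
```

```bash
python3 -m handwheel '[{"x":0.002,"y":0.004,"z":0.02,"wx":0,"wy":0,"wz":0},{"x":0.002,"y":0.004,"z":0.035,"wx":0,"wy":0,"wz":0},{"x":0.002,"y":0.004,"z":0.043,"wx":0,"wy":0,"wz":0},{"x":0.002,"y":0.004,"z":0.043,"wx":0,"wy":0,"wz":0},{"x":0.002,"y":0.004,"z":0.043,"wx":0,"wy":0,"wz":0}]'
python3 -c "
from h import *
row((.476,-.236,.015),-89.5)
save('wrist','w4');save('side','s4')
a=cv2.imread('pics/w4.png');b=cv2.imread('pics/s4.png')[220:350,200:370]
b=cv2.resize(b,(549,420));cv2.imwrite('pics/v4.png',cv2.resize(np.hstack([a,b]),(800,303)))"
```

```text
time: 9.57
position: [0.477, -0.2354, 0.0893]
tool_rot: [-3.141, -0.016, 0.002]
ft_force: [0.1, 0.3, -0.5]
grip_width: 0.294
grip_force: 30.0
t 9.57 d [-0.0009  0.0007  0.0743] w [-0.   0.1  0.1] pos [ 0.477  -0.2354  0.0893] F [ 0.1  0.3 -0.5] grip 0.2944617596736343
```

View pics/v4.png

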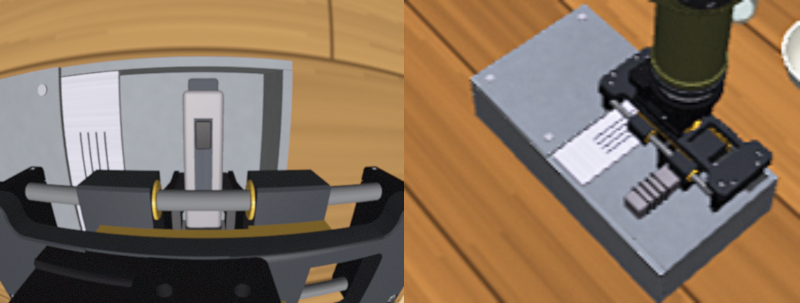

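The left half shows the cutter over the open mouth, nose tip at (203,80) inside the far wall and clear of the lid strip. The right half shows the tail inside the near wall. I lower it.

```bash
python3 -m handwheel '[{"x":-0.001,"y":0.001,"z":0.015,"wx":0,"wy":0,"wz":0},{"x":-0.001,"y":0.001,"z":0.03,"wx":0,"wy":0,"wz":0},{"x":-0.001,"y":0.001,"z":0.045,"wx":0,"wy":0,"wz":0},{"x":-0.001,"y":0.001,"z":0.06,"wx":0,"wy":0,"wz":0},{"x":-0.001,"y":0.001,"z":0.07,"wx":0,"wy":0,"wz":0},{"x":-0.001,"y":0.001,"z":0.072,"wx":0,"wy":0,"wz":0},{"x":-0.001,"y":0.001,"z":0.072,"wx":0,"wy":0,"wz":0}]'
python3 -m handwheel '[{"x":0,"y":0,"z":0.0015,"wx":0,"wy":0,"wz":0},{"x":0,"y":0,"z":0.003,"wx":0,"wy":0,"wz":0},{"x":0,"y":0,"z":0.003,"wx":0,"wy":0,"wz":0}]'
```

```text
time: 10.25
position: [0.476, -0.2377, 0.0177]
tool_rot: [-3.141, -0.013, 0.001]
ft_force: [0.7, 0.9, -1.3]
grip_width: 0.297
grip_force: 30.0
time: 10.5
position: [0.4765, -0.2379, 0.0152]
tool_rot: [3.141, 0.013, 0.002]
ft_force: [0.0, 0.1, -0.4]
grip_width: 0.295
grip_force: 30.0
```

```bash
python3 -m handwheel '[{"x":0,"y":0,"z":0.001,"wx":0,"wy":0,"wz":0},{"x":0,"y":0,"z":0.002,"wx":0,"wy":0,"wz":0},{"x":0,"y":0,"z":0.002,"wx":0,"wy":0,"wz":0}]'
python3 -m handwheel '[{"x":0,"y":0,"z":0.001,"wx":0,"wy":0,"wz":0},{"x":0,"y":0,"z":0.001,"wx":0,"wy":0,"wz":0}]'
```

```text
time: 10.75
position: [0.4761, -0.2378, 0.0127]
tool_rot: [-3.141, -0.013, -0.0]
ft_force: [-0.2, 0.6, -1.4]
grip_width: 0.294
grip_force: 30.0
time: 10.92
position: [0.4762, -0.2379, 0.0118]
tool_rot: [-3.142, -0.013, -0.001]
ft_force: [-0.2, -0.4, 0.3]
grip_width: 0.294
grip_force: 30.0
```

```bash
python3 -m handwheel '[{"x":0,"y":0,"z":0.0006,"wx":0,"wy":0,"wz":0},{"x":0,"y":0,"z":0.0006,"wx":0,"wy":0,"wz":0}]'
```

```text
time: 11.08
position: [0.4762, -0.2379, 0.0118]
tool_rot: [-3.141, -0.013, -0.0]
ft_force: [-1.0, 1.0, 6.2]
grip_width: 0.291
grip_force: 30.0
```

Contact with the floor (6 N). Release and rise.

```bash
python3 -m handwheel '[{"x":0,"y":0,"z":0,"wx":0,"wy":0,"wz":0},{"x":0,"y":0,"z":0,"wx":0,"wy":0,"wz":0},{"x":0,"y":0,"z":0,"wx":0,"wy":0,"wz":0},{"x":0,"y":0,"z":0,"wx":0,"wy":0,"wz":0},{"x":0,"y":0,"z":0,"wx":0,"wy":0,"wz":0}]' 0.045
python3 -m handwheel '[{"x":0,"y":0,"z":-0.01,"wx":0,"wy":0,"wz":0},{"x":0,"y":0,"z":-0.03,"wx":0,"wy":0,"wz":0},{"x":0,"y":0,"z":-0.06,"wx":0,"wy":0,"wz":0},{"x":0,"y":0,"z":-0.09,"wx":0,"wy":0,"wz":0},{"x":0,"y":0,"z":-0.12,"wx":0,"wy":0,"wz":0},{"x":0,"y":0,"z":-0.12,"wx":0,"wy":0,"wz":0}]'
python3 -c "
from h import *
row((.4775,-.1405,.09),-90)
save('wrist','w5');save('side','s5')
a=cv2.imread('pics/w5.png');b=cv2.imread('pics/s5.png')[220:350,200:370]
b=cv2.resize(b,(549,420));cv2.imwrite('pics/v5.png',cv2.resize(np.hstack([a,b]),(800,303)))"
```

```text
time: 11.5
position: [0.4759, -0.2378, 0.011]
tool_rot: [-3.142, -0.013, 0.0]
ft_force: [0.0, 0.5, 0.5]
grip_width: 0.504
grip_force: 0.0
time: 12.0
position: [0.4796, -0.2399, 0.1375]
tool_rot: [3.139, 0.012, 0.016]
ft_force: [0.1, 0.2, 0.6]
grip_width: 0.518
grip_force: 0.0
t 12.0 d [-0.0018 -0.0996  0.0473] w [ 0.1 -0.6  0.4] pos [ 0.4796 -0.2399  0.1375] F [0.1 0.2 0.6] grip 0.5183893048536338
```

View pics/v5.png

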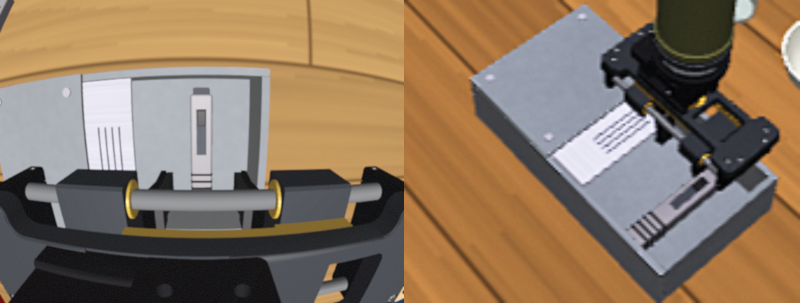

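The cutter lies flat on the box floor, well under the rim, and the lid is still fully open. Next I press on the lines and drag the lid shut.

```bash
python3 -m handwheel '[{"x":-0.002,"y":-0.1,"z":0,"wx":0,"wy":0,"wz":0},{"x":-0.002,"y":-0.1,"z":0,"wx":0,"wy":0,"wz":0},{"x":-0.002,"y":-0.1,"z":0,"wx":0,"wy":0,"wz":0},{"x":-0.002,"y":-0.1,"z":0.02,"wx":0,"wy":0,"wz":0},{"x":-0.002,"y":-0.1,"z":0.03,"wx":0,"wy":0,"wz":0},{"x":-0.002,"y":-0.1,"z":0.03,"wx":0,"wy":0,"wz":0},{"x":-0.002,"y":-0.1,"z":0.03,"wx":0,"wy":0,"wz":0},{"x":-0.002,"y":-0.1,"z":0.03,"wx":0,"wy":0,"wz":0},{"x":-0.002,"y":-0.1,"z":0.03,"wx":0,"wy":0,"wz":0}]' 0 20
python3 -c "
from h import *
row((.4775,-.1405,.072),-90)"
```

```text
time: 12.85
position: [0.4735, -0.1389, 0.1016]
tool_rot: [3.141, 0.01, 0.001]
ft_force: [-0.2, -0.5, -0.7]
grip_width: 0.013
grip_force: 0.0
t 12.85 d [0.004  0.0016 0.0296] w [ 0.  -0.   0.4] pos [ 0.4735 -0.1389  0.1016] F [-0.2 -0.5 -0.7] grip 0.012765149921116008
```

```bash
python3 -m handwheel '[{"x":0.004,"y":0.0015,"z":0.015,"wx":0,"wy":0,"wz":0},{"x":0.004,"y":0.0015,"z":0.025,"wx":0,"wy":0,"wz":0},{"x":0.004,"y":0.0015,"z":0.0295,"wx":0,"wy":0,"wz":0},{"x":0.004,"y":0.0015,"z":0.0295,"wx":0,"wy":0,"wz":0}]'
python3 -m handwheel '[{"x":0,"y":0,"z":0.002,"wx":0,"wy":0,"wz":0},{"x":0,"y":0,"z":0.002,"wx":0,"wy":0,"wz":0}]'
```

```text
time: 13.18
position: [0.4767, -0.1396, 0.071]
tool_rot: [3.141, 0.012, -0.002]
ft_force: [-0.1, 0.3, -0.0]
grip_width: 0.007
grip_force: 0.0
time: 13.35
position: [0.4772, -0.1396, 0.0704]
tool_rot: [-3.141, -0.012, 0.0]
ft_force: [-2.3, -0.2, 6.6]
grip_width: 0.001
grip_force: 3.1
```

```bash
python3 -m handwheel '[{"x":0,"y":0.002,"z":0.0005,"wx":0,"wy":0,"wz":0},{"x":0,"y":0.007,"z":0.0005,"wx":0,"wy":0,"wz":0},{"x":0,"y":0.013,"z":0.0005,"wx":0,"wy":0,"wz":0},{"x":0,"y":0.02,"z":0.0005,"wx":0,"wy":0,"wz":0},{"x":0,"y":0.027,"z":0.0005,"wx":0,"wy":0,"wz":0},{"x":0,"y":0.034,"z":0.0005,"wx":0,"wy":0,"wz":0},{"x":0,"y":0.041,"z":0.0005,"wx":0,"wy":0,"wz":0},{"x":0,"y":0.048,"z":0.0005,"wx":0,"wy":0,"wz":0},{"x":0,"y":0.055,"z":0.0005,"wx":0,"wy":0,"wz":0},{"x":0,"y":0.062,"z":0.0005,"wx":0,"wy":0,"wz":0}]'
```

```text
time: 14.18
position: [0.4778, -0.2013, 0.0704]
tool_rot: [-3.14, -0.013, -0.0]
ft_force: [-3.1, 1.1, 9.4]
grip_width: 0.002
grip_force: 4.8
```

```bash
python3 -m handwheel '[{"x":0,"y":0.007,"z":0,"wx":0,"wy":0,"wz":0},{"x":0,"y":0.014,"z":0,"wx":0,"wy":0,"wz":0},{"x":0,"y":0.021,"z":0,"wx":0,"wy":0,"wz":0},{"x":0,"y":0.028,"z":0,"wx":0,"wy":0,"wz":0},{"x":0,"y":0.035,"z":0,"wx":0,"wy":0,"wz":0},{"x":0,"y":0.042,"z":0,"wx":0,"wy":0,"wz":0},{"x":0,"y":0.049,"z":0,"wx":0,"wy":0,"wz":0},{"x":0,"y":0.056,"z":0,"wx":0,"wy":0,"wz":0},{"x":0,"y":0.061,"z":0,"wx":0,"wy":0,"wz":0},{"x":0,"y":0.064,"z":0,"wx":0,"wy":0,"wz":0}]'
python3 -m handwheel '[{"x":0,"y":0.002,"z":0.0003,"wx":0,"wy":0,"wz":0},{"x":0,"y":0.004,"z":0.0003,"wx":0,"wy":0,"wz":0},{"x":0,"y":0.005,"z":0.0003,"wx":0,"wy":0,"wz":0}]'
```

```text
time: 15.02
position: [0.4784, -0.2659, 0.0704]
tool_rot: [-3.141, -0.012, -0.001]
ft_force: [-2.8, 1.5, 9.4]
grip_width: 0.004
grip_force: 4.4
time: 15.27
position: [0.4784, -0.2697, 0.0703]
tool_rot: [-3.139, -0.012, -0.0]
ft_force: [-3.2, 5.2, 12.2]
grip_width: -0.001
grip_force: 6.4
```

```bash
python3 -m handwheel '[{"x":0,"y":0.001,"z":0,"wx":0,"wy":0,"wz":0},{"x":0,"y":0.002,"z":0,"wx":0,"wy":0,"wz":0},{"x":0,"y":0.003,"z":0,"wx":0,"wy":0,"wz":0},{"x":0,"y":0.003,"z":0,"wx":0,"wy":0,"wz":0}]'
python3 -m handwheel '[{"x":0,"y":0,"z":-0.02,"wx":0,"wy":0,"wz":0},{"x":0,"y":0,"z":-0.06,"wx":0,"wy":0,"wz":0},{"x":0,"y":0.0,"z":-0.1,"wx":0,"wy":0,"wz":0},{"x":0,"y":-0.04,"z":-0.12,"wx":0,"wy":0,"wz":0},{"x":0,"y":-0.08,"z":-0.12,"wx":0,"wy":0,"wz":0},{"x":0,"y":-0.12,"z":-0.12,"wx":0,"wy":0,"wz":0},{"x":0,"y":-0.16,"z":-0.12,"wx":0,"wy":0,"wz":0},{"x":0,"y":-0.2,"z":-0.12,"wx":0,"wy":0,"wz":0},{"x":0,"y":-0.24,"z":-0.12,"wx":0,"wy":0,"wz":0},{"x":0,"y":-0.26,"z":-0.12,"wx":0,"wy":0,"wz":0}]'
python3 -c "
from h import *
save('top','t6');save('side','s6')
b=cv2.resize(cv2.imread('pics/t6.png')[205:310,300:445],(580,420));a=cv2.resize(cv2.imread('pics/s6.png'),(560,420))
cv2.imwrite('pics/v6.png',cv2.resize(np.hstack([a,b]),(800,295)))"
```

```text
time: 15.6
position: [0.4784, -0.2698, 0.0704]
tool_rot: [-3.134, -0.015, 0.001]
ft_force: [-5.3, 8.7, 16.2]
grip_width: 0.005
grip_force: 8.0
time: 16.43
position: [0.4756, -0.0077, 0.1891]
tool_rot: [-3.139, -0.022, -0.001]
ft_force: [0.7, 0.6, 0.6]
grip_width: -0.001
grip_force: 0.0
```

View pics/v6.png

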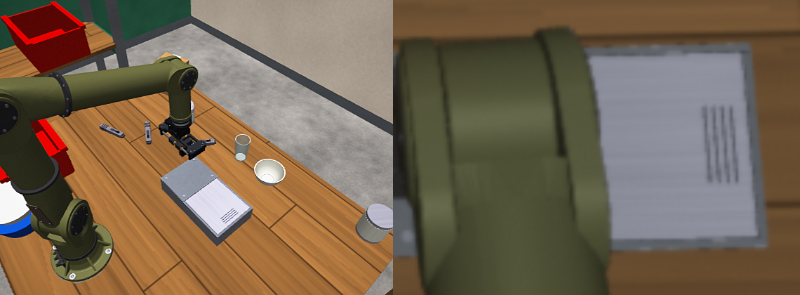

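The lid is fully shut with no gap at its right edge, it ran hard against the stop, and the bystanders are undisturbed.

```bash
python3 -c "
from bench import ctrl
print(ctrl.close_job())"
```

```text
the job is handed in; nothing more can be done
None
```

The job is handed in: the cutter lies flat on the tool box floor, the lid was dragged shut to its stop, the tin, tumbler and basin were left untouched, and it took about 16.5 s.

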